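# Load two closed moisture tins into the sloped flow lane

### The arm

A 6-joint arm with a two-finger parallel gripper is mounted at the origin on a cart in front of the work surface, level with it; the furniture and walls round the work are solid. World frame = base frame: x ahead of the robot, y to its left, z up, the work surface at z = 0. Lengths are in m, angles in degrees, forces in N, time in s.
With the tool pointing down it reaches from about 0.25 to 0.725 m from the base axis. Payload 9.7 kg.
Tool frame: the origin (TCP) lies at the very end of the fingers, on their centre line; the grasp point (between the pads) lies grasp_offset behind it (grasp_offset is the distance from the TCP to the grasp point, in m); z points along the fingers, y is the line along which they close (so a half turn about z gives the same grasp; the last joint's range is limited). The gripper opens to 85 mm and grips with 20 to 120 N. Pads are 22 mm wide; open, the fingers measure 114 mm over their backs; the gripper's body (76 mm by 85 mm) begins 54 mm behind the grasp point. The pads swing forward as they close: fully open they stand 13 mm farther back than shut.
Start: joints at [63.369, 4.979, 10.078, 95.1, 0, 90], TCP at [0.247, 0.492, 0.207] pointing down, gripper open.
Joint ranges: [-179.16, 179.16], [-48.56, 103.87], [-65.8, 70.77], [-126.05, 130.52], [-82.76, 87.17], [-180, 180]. Speed limits (degrees/s): [127.2, 127.2, 147.25, 180, 180, 180].

### API

Orientations are given as [roll, pitch, yaw] about the fixed x, y, z axes, in that order (R = Rz(yaw) Ry(pitch) Rx(roll)).
In Python, from workcell import get_obs, camera, calibration, job_done, recognise, cut_out, mark_of, grasp_offset gives the robot as it stands.
- The arm moves only by the tool servo_tool, never from a script. Its argument "moves" is a list of rows, each a list of 3 entries, a list of its own where there are three numbers: the turn, a rotation vector about the tool's x, y, z in degrees, then the shift along the tool's x, y, z in m, then the opening in per cent of the stroke, from 0 (shut) to 100 (fully open). In form: [[[ax, ay, az], [x, y, z], claw], ...]. A call has 1 to 12 rows; each row shifts and turns the commanded pose from where the row before left it, along the tool's axes as they then stand; what a row does not reach is not made up. A row lasts 1/10 s, in which the tool goes at most 50 mm and 8.59 degrees, less where a joint would pass 70% of its speed; a pose out of reach is approached as far as the arm can. A call is refused whole if a number of a shift passes 0.05 or a number of a turn 8.59, either way. A call with a gripper value outside its range is refused whole. The fingers move at their own pace and stop on an object; "force" is the grip in N (left out, the last holds). Time passes only in rows, so rows that do not move let the fingers close. It gives the time, the measured TCP pose, the force, the opening and the grip force at its end, in the units of the state.
- get_obs(): the state, without advancing time (a new reading comes with each control period).
- camera(name): name is "scene" or "top" or "wrist"; returns (picture, depth): 480x640x3 uint8, red, green, blue; 480x640 float32, m along the optical axis (not along the pixel's ray), 0 where there is no reading.
- calibration(name): a dict with "camera_matrix" (3x3 intrinsics, pixels), "R" (3x3) and "t" (3): a world point X has camera coordinates R X + t. Camera axes: x right, y down, z forward; pixel columns grow to the right and rows downward; lengths in m; the calibration is good to about 2 mm. A picture is of the moment at which its call begins: read the wrist's pose just before it. calibration takes no time and is no camera call; for the wrist camera it gives the pose at the moment of the call.
- job_done(): hands the job in; it is judged then, once.
Trained networks look in the newest picture that a camera, given by its name, has taken for a name from the list of things; names that differ only in an ending like _2 or _b are one class to them, and where a whole thing is asked for, a point or a joint stands for the part that bears it (a point fixed in the world has none). Each returns a list of dicts, best first, with "score" (0 to 1); they miss things now and then, are a little off and sometimes report something else, mostly with a low value. They report only what shows in the picture. A call takes as long as a camera call. They do not tell look-alikes from the thing itself.
- recognise(name, camera): "xyz" ([x, y, z] in m, in the coordinates of the camera as it stood for that picture, good to about 4 mm: the middle of the surface that is visible of it).
- cut_out(name, camera): "mask" (480x640 bool, what is visible of it).
- mark_of(name, camera): "xyz" ([x, y, z] in m, in the coordinates of the camera as it stood for that picture, good to about 4 mm: a listed point, or the origin of a listed thing).
The state is a dict: "time": time; "q": joint angles; "qd": joint speeds; "joint_efforts": joint torques, N m; "ee_pos": TCP position; "tcp_rot": TCP orientation; "wrist_force": force on the tool from outside, world axes, zero at the start; "torque": the same for the moment, N m; "opening": finger opening in m; "grasp_force": force on a finger pad.
Only numpy, scipy, OpenCV 4.12 (cv2) and the standard library are available. Lean on these libraries where they do the work, as an engineer would, in place of code of your own. Each camera call takes 0.05 s, during which the arm holds its last target. There are 200 camera calls.

### The job

Load the two closed moisture tins that stand beside the open tin of soil in the middle of the bench (not those beyond the balance), in either order, into the sloped flow lane: set each one upright in the open upper end, so that the first runs down under the clear cover to the stop and the second comes to rest behind it. Leave the open tin standing where it is.

Things in the scene. Friction and masses are not known exactly. Their poses are not given: they have to be found in the camera images.
- flow_rack: fixed rack 266x96x132 mm with one slick lane sloping down 22 deg. Origin on the bench below its middle; x level, downhill along the lane, y across, z up. Lane floor: z = 70 mm - 0.404 x, from upper end x = -130 mm to stop plate x = 130. 84 mm wide inside, lips 10 mm high. Clear cover 54 mm above the floor from x = 15 mm to the stop; x = -130 to 15 is open above for loading. Tins slide by themselves
- big_tin_center (a point): centre, half-way up, of a closed round aluminium tin, 39 mm high, 64 mm across the lid (the top 11 mm), body 60 mm, 80 g give or take; z up its axis. Stands loose on the bench
- small_tin_center (a point): the same for the other closed aluminium tin, 35 mm high, 57 mm across the lid (the top 11 mm), body 53 mm
- open_tin_center (a point): centre, half-way up, of the open aluminium tin without lid, brown soil showing in it, 61 mm across and 36 mm high; not to be moved
Things that resemble listed ones, but are neither listed nor needed, are in the scene too. Leave any orange look-alike of the part that bears big_tin_center alone.

How it is judged (in metres and radians):
On the way:
1. one closed tin has run down the lane to the stop (((x of big_tin_center in the frame of flow_rack between 0.097 and 0.13 m and y of big_tin_center in the frame of flow_rack between -0.022 and 0.022 m and z of big_tin_center in the frame of flow_rack below 0.065 m) or (x of small_tin_center in the frame of flow_rack between 0.097 and 0.13 m and y of small_tin_center in the frame of flow_rack between -0.022 and 0.022 m and z of small_tin_center in the frame of flow_rack below 0.065 m))), for 0.2 s.
At the end, for the whole second after the job is handed in: Both closed tins lie upright in the covered lane (within 22 mm of its centre line, tilt under 34 degrees): one against the stop, the other behind it, each within about 12 mm of as far down as it can go; the open tin is within 30 mm of its start (x of any of big_tin_center, small_tin_center in the frame of flow_rack above 0.097 m and x of big_tin_center in the frame of flow_rack between 0.04 and 0.13 m and x of small_tin_center in the frame of flow_rack between 0.04 and 0.13 m and y of big_tin_center in the frame of flow_rack between -0.022 and 0.022 m and y of small_tin_center in the frame of flow_rack between -0.022 and 0.022 m and angle between each of big_tin_center, small_tin_center's own z axis and vertical below 0.6 rad and z of each of big_tin_center, small_tin_center in the frame of flow_rack below 0.085 m and distance of open_tin_center from where it was at the start of the episode below 0.03 m); the robot touches nothing.
It fails at once if the open tin of soil is tipped or lifted (angle between open_tin_center's own z axis and vertical above 0.35 rad or height (world z) of open_tin_center above 0.05 m).
It also fails if it takes over 53 s, if anything falls off the work surface, if the arm or the gripper's body presses on something with over 40 N, if the wrist force passes 120 N, or if a joint passes its speed limit or range.

## Working session

There is one attempt and no reset: what is moved stays moved. The work goes in short steps, Python scripts to look and compute and a tool call to move; the robot and the scene stay as the last step left them, time stands still between calls to the robot, and variables do not carry over. Pictures are saved under pics/ and viewed, at most 10 in all, crops included, and the job is handed in when it is done.

Besides the shell and the picture viewer there is one more tool, called after "Call:" by a JSON object that holds its "method" and its "body", one argument or row to a line. servo_tool: Moves the arm, as the interface text tells. Its arguments: {"type":"object","properties":{"moves":{"type":"array"},"force":{"type":"number"}},"required":["moves"]}

```bash
mkdir -p pics; ls; cat > h.py <<'E'
import numpy as np, cv2
from workcell import *
def w(n,p):
    c=calibration(n); return np.array(c["R"]).T@(np.array(p)-np.array(c["t"]))
def cloud(n,d,m):
    c=calibration(n);K=np.array(c["camera_matrix"]);v,u=np.nonzero(m&(d>0));z=d[v,u]
    P=np.c_[(u-K[0,2])*z/K[0,0],(v-K[1,2])*z/K[1,1],z]
    return (P-np.array(c["t"]))@np.array(c["R"])
def pix(n,X):
    c=calibration(n);p=np.array(c["camera_matrix"])@(np.array(c["R"])@X+np.array(c["t"]));return (p[:2]/p[2]).round()
E
python3 - <<'E'
from h import *
np.set_printoptions(precision=4,suppress=True)
print(grasp_offset,get_obs())
ims=[]
for n in ["top","scene"]:
    im,d=camera(n);cv2.imwrite(f"pics/{n}0.png",im[:,:,::-1]);np.savez(n,im=im,d=d)
    for k in ["flow_rack","big_tin_center","small_tin_center","open_tin_center"]:
        for r in mark_of(k,n):
            X=w(n,r["xyz"]);print(n,k,round(r["score"],2),X,pix(n,X))
E
```

```text
pics
0.0187 {'time': 0.0, 'q': array([63.3704,  5.0105, 10.0341, 95.099 ,  0.001 , 89.9996]), 'qd': array([ 0.0734, -0.144 , -0.0136, -0.0154,  0.0399,  0.0534]), 'joint_efforts': array([  0.0006, -52.0389,  46.48  ,   0.0161,   0.    ,   0.    ]), 'ee_pos': array([0.2464, 0.4914, 0.2059]), 'tcp_rot': array([-179.9245,   -0.001 ,  153.3708]), 'wrist_force': array([-0.2319, -0.6755, -0.5585]), 'torque': array([ 0.0572,  0.0187, -0.0348]), 'grasp_force': 0.0, 'opening': 0.08551589398442269}
top flow_rack 0.93 [0.5435 0.1491 0.0046] [198. 215.]
top big_tin_center 0.64 [ 0.3946 -0.4161  0.0246] [461. 287.]
top big_tin_center 0.57 [ 0.5073 -0.4016  0.023 ] [453. 234.]
top small_tin_center 0.72 [ 0.5215 -0.1438  0.0195] [332. 225.]
top open_tin_center 0.71 [ 0.4776 -0.2827  0.017 ] [397. 247.]
scene flow_rack 0.59 [ 0.5475  0.1486 -0.0022] [288. 179.]
scene big_tin_center 0.98 [ 0.3898 -0.4191  0.0218] [382. 417.]
scene big_tin_center 0.56 [ 0.5044 -0.4052  0.02  ] [437. 374.]
scene open_tin_center 0.71 [ 0.4724 -0.2852  0.0201] [374. 326.]
```

View pics/top0.png

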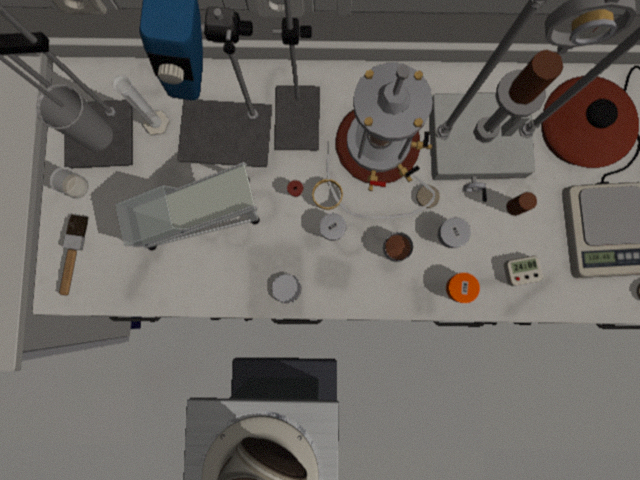

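View pics/scene0.png

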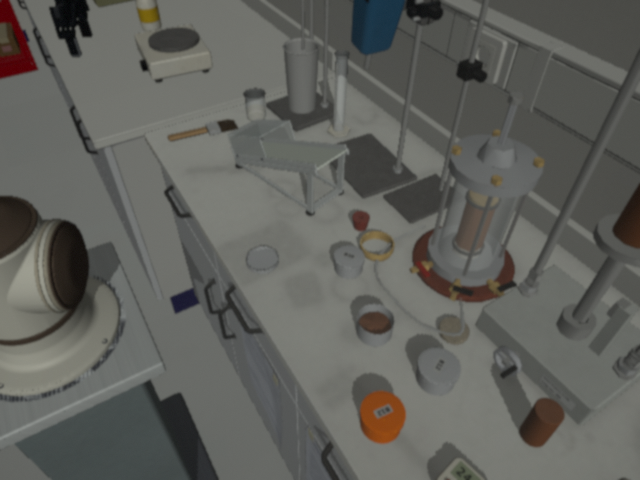

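Top view: open soil tin at (398,247). The candidates for the closed tins are:
- Small grey tin at (332,226), which stands beside the soil tin and fits.
- Larger grey tin at (455,233), which is also beside it and fits.
- Orange tin at (463,288), a look-alike to leave alone.
- Flat disc or lid at (285,288), which is not a tall tin.

In the scene view these are at (349,262), (438,371), (382,417) and (262,258). The rack's open upper end is at right (250,190) and the cover is at left. I'll refine this with depth and check an enlarged crop.

```bash
python3 - <<'E'
from h import *
np.set_printoptions(precision=4,suppress=True)
t=np.load("top.npz");im,d=t["im"],t["d"]
full=cloud("top",np.where(d>0,d,1e-3),np.ones_like(d,bool)).reshape(480,640,3)
for nm,(u,v) in dict(small=(332,226),big=(455,233),orange=(463,288),open=(398,247),disc=(285,288)).items():
    P=full[v-28:v+29,u-28:u+29].reshape(-1,3)
    c=full[v,u]; P=P[np.hypot(*(P-c)[:,:2].T)<.05]; hi=np.median(P[P[:,2]>.012][:,2]) 
    zt=np.percentile(P[:,2],95);Q=P[(P[:,2]>zt-.006)]
    (cx,cy),r=cv2.minEnclosingCircle(Q[:,:2].astype(np.float32))
    print(nm,"ztop",zt,"circle",cx,cy,r,"mean",Q.mean(0),len(Q))
camera("top")
m=cut_out("flow_rack","top")[0]["mask"]
P=cloud("top",d,m);P=P[P[:,2]>.005]
(c,s,a)=cv2.minAreaRect(P[:,:2].astype(np.float32));print("rack rect",c,s,a,P[:,2].max())
# fit rack pose: yaw,x,y from floor points in the open part
from scipy.optimize import least_squares
def loc(p,P):
    cs,sn=np.cos(p[2]),np.sin(p[2]);D=P[:,:2]-p[:2];return np.c_[D@[cs,sn],D@[-sn,cs],P[:,2]]
p=np.array([.545,.149,np.radians(103)])
for i in range(6):
    L=loc(p,P);k=(L[:,0]<0)&(L[:,0]>-.125)&(abs(L[:,1])<.036)&(abs(L[:,2]-70e-3+.404*L[:,0])<.02)
    A=np.c_[P[k][:,:2],np.ones(k.sum())];g=np.linalg.lstsq(A,P[k][:,2],rcond=None)[0]
    p[2]=np.arctan2(-g[1],-g[0])
print("slope",np.hypot(*g[:2]),"yaw",np.degrees(p[2]),k.sum())
L=loc(p,P);print("local x",np.percentile(L[:,0],[0.5,2,98,99.5]),"y",np.percentile(L[:,1],[.5,2,98,99.5]))
k=(L[:,0]<0)&(abs(L[:,1])<.03);print("floor resid",np.median((L[:,2]-.07+.404*L[:,0])[k]))
lip=(L[:,0]<0)&(L[:,2]-.07+.404*L[:,0]>.005);print("lip y",np.percentile(L[lip,1],[2,98]),lip.sum())
cr=lambda a:cv2.resize(a,None,fx=4,fy=4,interpolation=cv2.INTER_CUBIC)
cv2.imwrite("pics/crop.png",cr(im[170:310,300:500])[:,:,::-1])
print(pix("top",np.array(get_obs()["ee_pos"])))
# heights map of obstacles around tins
for y0,y1,x0,x1 in [(-.5,-.3,.42,.62),(-.22,-.06,.42,.62)]:
    F=full.reshape(-1,3);k=(F[:,1]>y0)&(F[:,1]<y1)&(F[:,0]>x0)&(F[:,0]<x1)
    H,_,_=np.histogram2d(F[k,0],F[k,1],[np.arange(x0,x1+.001,.02),np.arange(y0,y1+.001,.02)],weights=F[k,2]);N,_,_=np.histogram2d(F[k,0],F[k,1],[np.arange(x0,x1+.001,.02),np.arange(y0,y1+.001,.02)])
    print((H/np.maximum(N,1)*1000).round()[::-1].astype(int))
E
```

```text
small ztop 0.03773616185650324 circle 0.5184434652328491 -0.14275871217250824 0.028756724670529366 mean [ 0.5184 -0.1433  0.0358] 548
big ztop 0.04201867492805672 circle 0.5091227293014526 -0.4013732075691223 0.03275136649608612 mean [ 0.5093 -0.4008  0.0398] 708
orange ztop 0.04213801395844158 circle 0.3929866850376129 -0.4171384871006012 0.03252292796969414 mean [ 0.3929 -0.417   0.0398] 734
open ztop 0.029559302127650837 circle 0.4778337776660919 -0.2825108468532562 0.030600983649492264 mean [ 0.4785 -0.2849  0.0279] 302
disc ztop 0.006366289558605121 circle 0.387031227350235 -0.043791595846414566 0.04997535049915314 mean [ 0.3869 -0.0443  0.0032] 1089
rack rect (0.5592936277389526, 0.16273339092731476) (0.13380207121372223, 0.283615380525589) 15.575225830078125 0.13527729002593483
slope 0.4040140477776068 yaw 105.27850010513798 2033
local x [-0.1306 -0.1264  0.1419  0.1478] y [-0.0484 -0.047   0.0441  0.0446]
floor resid 0.0007739232779243113
lip y [-0.0487  0.0412] 290
[-36. 361.]
[[ 1 22 31 24  1  1  6 15  6  1]
 [ 1 17  8  1  1  0 11 12  7  1]
 [ 1  6  3  1  1  1  3  7  5  1]
 [ 0  1  0  0  3  2  1  1  2  3]
 [ 1  1  0 34 40 36  8  1  1  1]
 [ 0  1  1 39 40 40 19  0  0  3]
 [ 1  0  1 15 37 30 11  1  0 21]
 [ 1  0  1  1  3  3  1  0  1 18]
 [ 0  1  1  1  0  0  1  1  1  2]
 [ 1  0  0  9  8  0  1  1  0  0]]
[[ 2  0  2  7  2  6  1 24]
 [ 1  1  4  4  1  3  2 14]
 [ 0  0  3  7  4  5  0  1]
 [ 2  3  2 15 10  0  0  1]
 [ 0  1 19 36 36  5  0  0]
 [ 0  1 18 36 35  8  0  1]
 [ 0  1  2 15 10  1  1  0]
 [ 1  0  1  1  0  1  1  1]
 [ 0  0  0  0  0  1  0  0]
 [ 1  1  0  0  1  0  0  0]]
```

View pics/crop.png

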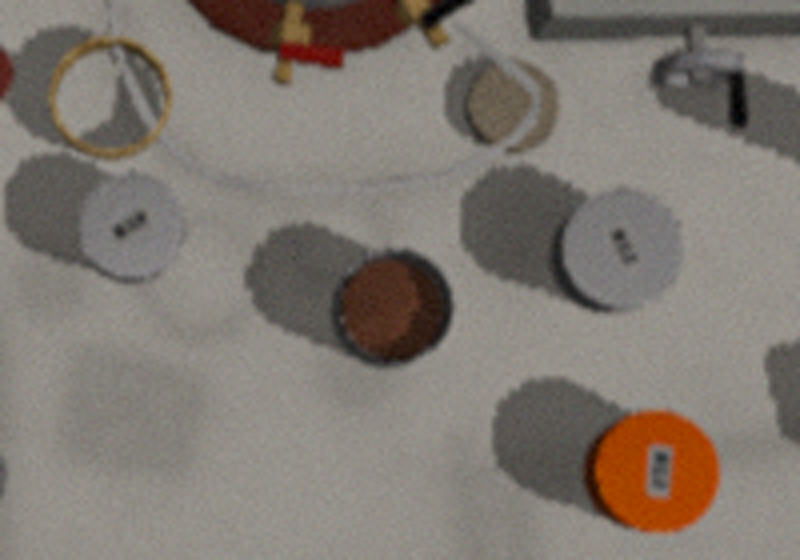

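The crop confirms it: small grey tin at crop (132,226), big grey tin at (622,248), open soil tin at (395,306), and the orange look-alike at (656,470), which I'll leave alone. I'll take the small tin first.

Call:
{"method": "servo_tool", "body": {
  "moves": [
    [[0, 0, 0], [-0.035, -0.03, 0], 100],
    [[0, 0, 0], [-0.035, -0.03, 0], 100],
    [[0, 0, 0], [-0.035, -0.03, 0], 100],
    [[0, 0, 0], [-0.035, -0.03, 0], 100],
    [[0, 0, 0], [-0.035, -0.03, 0], 100],
    [[0, 0, 0], [-0.035, -0.03, 0], 100],
    [[0, 0, 0], [-0.035, -0.03, 0], 100],
    [[0, 0, 0], [-0.035, -0.03, 0], 100],
    [[0, 0, 0], [-0.035, -0.03, 0], 100],
    [[0, 0, 0], [-0.035, -0.03, 0], 100],
    [[0, 0, 0], [-0.035, -0.03, 0], 100],
    [[0, 0, 0], [-0.035, -0.03, 0], 100]
  ],
  "force": 30
}}

```text
time: 1.8
ee_pos: [0.461, -0.0204, 0.2069]
tcp_rot: [180.0, 0.0, 153.4]
wrist_force: [0.4, 1.2, 0.4]
opening: 0.0854
grasp_force: 0.0
```

Call:
{"method": "servo_tool", "body": {
  "moves": [
    [[0, 0, 0], [-0.035, -0.028, 0.02], 100],
    [[0, 0, 0], [-0.035, -0.028, 0.02], 100],
    [[0, 0, 0], [-0.035, -0.028, 0.02], 100],
    [[0, 0, 0], [0, 0, 0.0], 100]
  ]
}}

```text
time: 2.2
ee_pos: [0.5167, -0.1443, 0.1426]
tcp_rot: [-179.9, -0.2, 153.1]
wrist_force: [-0.8, 0.4, -0.7]
opening: 0.0851
grasp_force: 0.0
```

```bash
python3 - <<'E'
from h import *
np.set_printoptions(precision=4,suppress=True)
o=get_obs();print(o["q"],o["ee_pos"],o["tcp_rot"])
im,d=camera("wrist");cv2.imwrite("pics/w1.png",im[:,:,::-1])
for k in ["small_tin_center","big_tin_center"]:
    for r in mark_of(k,"wrist"): X=w("wrist",r["xyz"]);print(k,r["score"],X,pix("wrist",X))
P=cloud("wrist",d,np.ones_like(d,bool));Q=P[(abs(P[:,2]-.035)<.006)&(np.hypot(P[:,0]-.518,P[:,1]+.143)<.04)]
if len(Q)>30: print(cv2.minEnclosingCircle(Q[:,:2].astype(np.float32)),Q.mean(0),len(Q))
E
```

```text
[-15.5727   2.5543   0.439   88.1431  -0.0465  11.2859] [ 0.5167 -0.1443  0.1426] [-179.9038   -0.2443  153.1414]
small_tin_center 0.88 [ 0.5171 -0.1408  0.0224] [325. 223.]
big_tin_center 0.81 [ 0.5063 -0.4013  0.0198] [ 76. 330.]
((0.5165818929672241, -0.1385185867547989), 0.028791099786758423) [ 0.5153 -0.1378  0.0379] 3740
```

Call:
{"method": "servo_tool", "body": {
  "moves": [
    [[0, 0, 0], [0.0, 0.003, 0.035], 100],
    [[0, 0, 0], [0, 0, 0.035], 100],
    [[0, 0, 0], [0, 0, 0.035], 100],
    [[0, 0, 0], [0, 0, 0.02], 100],
    [[0, 0, 0], [0, 0, 0.01], 100],
    [[0, 0, 0], [0, 0, 0], 30],
    [[0, 0, 0], [0, 0, 0], 30],
    [[0, 0, 0], [0, 0, 0], 30],
    [[0, 0, 0], [0, 0, 0], 30],
    [[0, 0, 0], [0, 0, 0], 30],
    [[0, 0, 0], [0, 0, 0], 30]
  ],
  "force": 30
}}

```text
time: 3.45
ee_pos: [0.5183, -0.138, 0.0119]
tcp_rot: [180.0, 0.0, 153.4]
wrist_force: [-0.5, 0.1, -0.3]
opening: 0.0257
grasp_force: 0.0
```

```bash
python3 - <<'E'
from h import *
np.set_printoptions(precision=4,suppress=True)
im,d=camera("wrist");im2,d2=camera("scene")
cv2.imwrite("pics/w2.png",np.vstack([cv2.resize(im,(400,300)),cv2.resize(im2[170:395,220:520],(400,300))])[:,:,::-1])
o=get_obs();print(o["ee_pos"],o["opening"],o["grasp_force"],o["wrist_force"])
for n in ["wrist","scene"]:
  for r in mark_of("small_tin_center",n): print(n,r["score"],w(n,r["xyz"]))
E
```

```text
[ 0.5182 -0.138   0.0117] 0.025613463496881473 0.0 [-0.1863  0.0941 -0.3004]
wrist 0.56 [ 0.5169 -0.1423  0.0175]
scene 0.75 [ 0.517  -0.1426  0.0169]
```

View pics/w2.png

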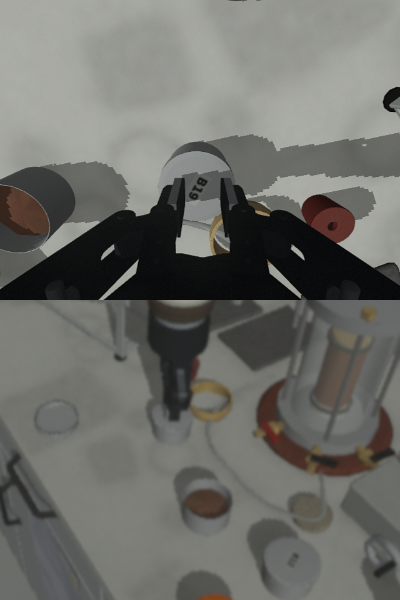

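The wrist view shows the fingers (at 185,195 and 230,195) closed over the lid without touching it, and the tin hasn't moved. I'll measure where the fingertips really are.

```bash
python3 - <<'E'
from h import *
np.set_printoptions(precision=4,suppress=True)
im,d=camera("wrist")
c=np.where(d>0,d,1e-3);F=cloud("wrist",c,np.ones_like(d,bool)).reshape(480,640,3)
for u,v in [(290,285),(285,300),(275,330),(360,285),(365,300),(375,330),(320,275),(310,250),(100,150)]: print((u,v),im[v,u],d[v,u].round(4),F[v,u])
im,d=camera("scene")
F=cloud("scene",np.where(d>0,d,1e-3),np.ones_like(d,bool)).reshape(480,640,3)
# gripper points low in scene near the TCP
k=(np.hypot(F[...,0]-.518,F[...,1]+.138)<.045)&(im.sum(2)<140)&(F[...,2]>.02)
print(k.sum(),np.percentile(F[k][:,2],[0,1,5,20,50]));Q=F[k];Q=Q[Q[:,2]<np.percentile(Q[:,2],5)];print(Q.mean(0))
c=calibration("wrist");print("cam pos",-np.array(c["R"]).T@np.array(c["t"]))
cv2.imwrite("pics/s2.png",cv2.resize(im[200:290,310:430],None,fx=5,fy=5,interpolation=cv2.INTER_CUBIC)[:,:,::-1])
E
```

```text
(290, 285) [51 53 54] 0.1493 [ 0.5015 -0.1457  0.0414]
(285, 300) [55 57 58] 0.1376 [ 0.5018 -0.1468  0.0538]
(275, 330) [17 18 18] 0.1146 [ 0.5004 -0.1469  0.0775]
(360, 285) [53 56 58] 0.1493 [ 0.5149 -0.119   0.0414]
(365, 300) [56 58 59] 0.1363 [ 0.5154 -0.1185  0.055 ]
(375, 330) [14 15 16] 0.1132 [ 0.5144 -0.1174  0.0787]
(320, 275) [134 138 138] 0.1551 [ 0.5056 -0.1335  0.0347]
(310, 250) [141 145 144] 0.1529 [ 0.4935 -0.1323  0.0336]
(100, 150) [167 168 161] 0.1743 [ 0.4096 -0.2086 -0.0011]
1570 [0.0406 0.0547 0.0995 0.1429 0.1843]
[ 0.5022 -0.1568  0.0704]
cam pos [ 0.452  -0.1045  0.1783]
```

View pics/s2.png

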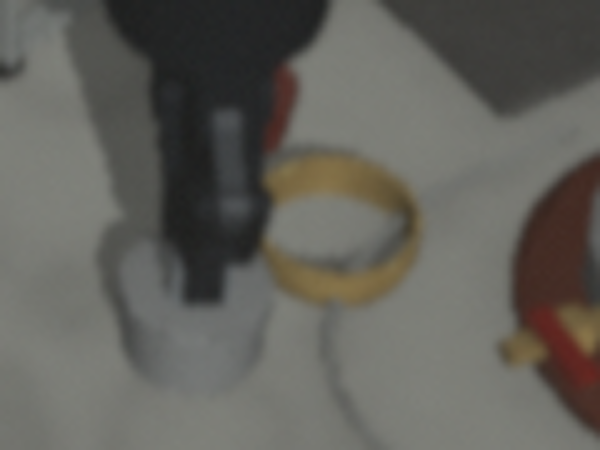

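Call:
{"method": "servo_tool", "body": {
  "moves": [
    [[0, 0, 0], [0, 0, -0.03], 30],
    [[0, 0, 0], [0, 0, -0.03], 30],
    [[0, 0, 0], [0, 0, 0], 30]
  ]
}}

```text
time: 4.05
ee_pos: [0.5202, -0.1384, 0.0758]
tcp_rot: [179.9, 0.3, 153.4]
wrist_force: [0.4, 0.6, 0.3]
opening: 0.0255
grasp_force: 0.0
```

```bash
cat > tip.py <<'E'
from h import *
np.set_printoptions(precision=4,suppress=True)
o=get_obs();print(o["ee_pos"],o["opening"])
im,d=camera("wrist");cv2.imwrite("pics/w3.png",cv2.resize(im,(480,360))[:,:,::-1])
F=cloud("wrist",np.where(d>0,d,1e-3),np.ones_like(d,bool)).reshape(480,640,3)
e=np.array(o["ee_pos"]);k=(np.hypot(F[...,0]-e[0],F[...,1]-e[1])<.06)&(im.max(2)<80)&(d>0)
Q=F[k];print(np.percentile(Q[:,2],[0,1,3,5,10,20]))
for r in mark_of("small_tin_center","wrist"): print(r["score"],w("wrist",r["xyz"]))
E
python3 tip.py
```

```text
[ 0.5202 -0.1384  0.0758] 0.025546795379080958
[-0.0047  0.033   0.1168  0.1282  0.1458  0.1543]
0.97 [ 0.5153 -0.14    0.0148]
```

View pics/w3.png

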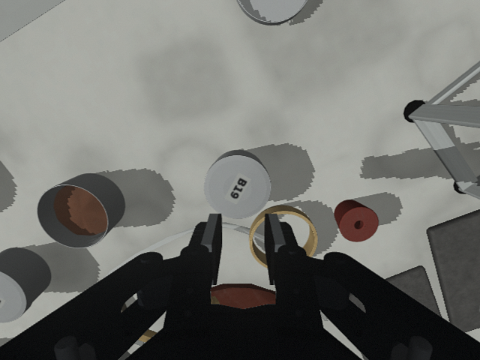

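```bash
python3 - <<'E'
from h import *
np.set_printoptions(precision=4,suppress=True)
o=get_obs();e=np.array(o["ee_pos"])
im,d=camera("wrist")
F=cloud("wrist",np.where(d>0,d,1e-3),np.ones_like(d,bool)).reshape(480,640,3)
for u in (283,289,356,362):
  for v in range(276,330,6): print((u,v),im[v,u],d[v,u].round(4),F[v,u]-e)
print(pix("wrist",e))
E
```

```text
(283, 276) [144 148 147] 0.2219 [ 0.     -0.0292 -0.0394]
(283, 282) [156 158 154] 0.2231 [ 0.0036 -0.0312 -0.0394]
(283, 288) [57 60 60] 0.1479 [-0.0179 -0.0105  0.0305]
(283, 294) [58 61 60] 0.1421 [-0.0177 -0.0098  0.0365]
(283, 300) [57 61 60] 0.1371 [-0.0174 -0.0093  0.0418]
(283, 306) [55 58 59] 0.1315 [-0.0175 -0.0085  0.0475]
(283, 312) [57 60 60] 0.1273 [-0.0172 -0.0081  0.052 ]
(283, 318) [41 42 43] 0.1241 [-0.0166 -0.008   0.0554]
(283, 324) [19 19 19] 0.1206 [-0.0162 -0.0077  0.0591]
(289, 276) [142 146 144] 0.2218 [ 0.0017 -0.0258 -0.0393]
(289, 282) [144 146 147] 0.2227 [ 0.0053 -0.0277 -0.0391]
(289, 288) [56 57 57] 0.1474 [-0.0169 -0.0081  0.0309]
(289, 294) [38 39 38] 0.1421 [-0.0166 -0.0076  0.0366]
(289, 300) [24 25 23] 0.1377 [-0.0161 -0.0073  0.0413]
(289, 306) [24 26 25] 0.132 [-0.0163 -0.0066  0.047 ]
(289, 312) [21 20 22] 0.1297 [-0.0153 -0.0069  0.0498]
(289, 318) [21 22 20] 0.1298 [-0.0133 -0.0079  0.0503]
(289, 324) [22 22 22] 0.1294 [-0.0116 -0.0087  0.0513]
(356, 276) [153 156 150] 0.2603 [ 0.036   0.0086 -0.0749]
(356, 282) [153 154 145] 0.2612 [ 0.0402 
[... 203 characters left out ...]
 0.1375 [-0.0023  0.0153  0.0421]
(356, 312) [25 25 24] 0.1372 [-0.0004  0.0143  0.043 ]
(356, 318) [22 21 21] 0.1377 [0.0018 0.0132 0.0433]
(356, 324) [21 21 19] 0.1379 [0.004  0.0122 0.0437]
(362, 276) [165 168 161] 0.259 [ 0.0375  0.0127 -0.0738]
(362, 282) [85 74 52] 0.2506 [ 0.0378  0.0116 -0.0647]
(362, 288) [56 60 59] 0.1474 [-0.003   0.0195  0.0309]
(362, 294) [54 56 57] 0.1403 [-0.0041  0.0192  0.0381]
(362, 300) [57 59 61] 0.138 [-0.0031  0.0184  0.0409]
(362, 306) [47 47 49] 0.1321 [-0.0038  0.018   0.0469]
(362, 312) [19 19 18] 0.1272 [-0.0043  0.0177  0.052 ]
(362, 318) [19 20 19] 0.1229 [-0.0046  0.0173  0.0565]
(362, 324) [20 21 18] 0.1198 [-0.0044  0.0168  0.0598]
[324. 283.]
```

The real fingertips sit about 30 mm behind the reported TCP, so this tool needs a 30 mm deeper descent. I'll open and go lower in steps.

Call:
{"method": "servo_tool", "body": {
  "moves": [
    [[0, 0, 0], [0, 0, 0], 100],
    [[0, 0, 0], [0, -0.003, 0], 100],
    [[0, 0, 0], [0, 0, 0], 100],
    [[0, 0, 0], [0, 0, 0], 100],
    [[0, 0, 0], [0, 0, 0.035], 100],
    [[0, 0, 0], [0, 0, 0.03], 100],
    [[0, 0, 0], [0, 0, 0.015], 100],
    [[0, 0, 0], [0, 0, 0.007], 100],
    [[0, 0, 0], [0, 0, 0], 100]
  ]
}}

```text
time: 5.1
ee_pos: [0.5166, -0.1405, -0.0156]
tcp_rot: [-180.0, -0.0, 153.4]
wrist_force: [0.7, 1.0, 0.1]
opening: 0.0857
grasp_force: 0.0
```

```bash
python3 - <<'E'
from h import *
np.set_printoptions(precision=4,suppress=True)
o=get_obs();e=np.array(o["ee_pos"]);R=__import__("scipy.spatial.transform",fromlist=["Rotation"]).Rotation.from_euler("xyz",o["tcp_rot"],degrees=True)
im,d=camera("wrist")
F=cloud("wrist",np.where(d>0,d,1e-3),np.ones_like(d,bool)).reshape(480,640,3)
L=R.inv().apply((F-e).reshape(-1,3)).reshape(480,640,3)
k=(im.max(2)<75)&(abs(abs(L[...,1])-.05)<.012)&(abs(L[...,0])<.02)&(d>0)
print(e,o["opening"],o["wrist_force"],k.sum(),np.percentile(L[k],[50,90,98,100],axis=0))
k=(abs(F[...,2]-.035)<.006)&(np.hypot(F[...,0]-.517,F[...,1]+.14)<.04)&(im.min(2)>100)
print(cv2.minEnclosingCircle(F[k][:,:2].astype(np.float32)),F[k].mean(0),L[k].mean(0))
E
```

```text
[ 0.5166 -0.1405 -0.0156] 0.08569090850360882 [0.7387 0.9516 0.1146] 25308 [[ 0.007  -0.0383 -0.0909]
 [ 0.0117  0.06   -0.0565]
 [ 0.0134  0.0616 -0.0439]
 [ 0.0172  0.062  -0.014 ]]
((0.517471969127655, -0.1423673927783966), 0.02896779589354992) [ 0.5187 -0.1433  0.0347] [-0.003  -0.0015 -0.0504]
```

Call:
{"method": "servo_tool", "body": {
  "moves": [
    [[0, 0, 0], [0, 0, 0.009], 100],
    [[0, 0, 0], [0, 0, 0], 55],
    [[0, 0, 0], [0, 0, 0], 55],
    [[0, 0, 0], [0, 0, 0], 55],
    [[0, 0, 0], [0, 0, 0], 55],
    [[0, 0, 0], [0, 0, 0], 55]
  ],
  "force": 30
}}

```text
time: 5.75
ee_pos: [0.5172, -0.1406, -0.0238]
tcp_rot: [180.0, 0.0, 153.4]
wrist_force: [-1.7, 1.2, 5.5]
opening: 0.0554
grasp_force: 32.2
```

Call:
{"method": "servo_tool", "body": {
  "moves": [
    [[0, 0, 0], [0, 0, -0.016], 55],
    [[0, 0, 0], [0, 0, -0.04], 55],
    [[0, 0, 0], [0, 0, -0.04], 55],
    [[0, 0, 0], [0, 0, -0.04], 55],
    [[0, 0, 0], [0, 0, -0.04], 55],
    [[0, 0, 0], [0.013, 0.046, 0], 55],
    [[0, 0, 0], [0.013, 0.046, 0], 55],
    [[0, 0, 0], [0.013, 0.046, 0], 55],
    [[0, 0, 0], [0.013, 0.046, 0], 55],
    [[0, 0, 0], [0.013, 0.046, 0], 55],
    [[0, 0, -8.4], [0, 0, 0], 55],
    [[0, 0, -8.4], [0, 0, 0], 55]
  ]
}}

```text
time: 6.95
ee_pos: [0.5616, 0.0959, 0.1509]
tcp_rot: [-180.0, -0.1, 170.7]
wrist_force: [0.7, 0.1, -1.0]
opening: 0.0551
grasp_force: 32.4
```

Call:
{"method": "servo_tool", "body": {
  "moves": [
    [[0, 0, -8.4], [0, 0, 0], 55],
    [[0, 0, -8.4], [0, 0, 0], 55],
    [[0, 0, -8.3], [0, 0, 0], 55],
    [[7.3, 0, 0], [0, 0, 0], 55],
    [[7.3, 0, 0], [0, 0, 0], 55],
    [[7.4, 0, 0], [0, 0, 0], 55],
    [[0, 0, 0], [0, 0, 0], 55]
  ]
}}

```text
time: 7.65
ee_pos: [0.5609, 0.0961, 0.1499]
tcp_rot: [-157.8, -0.2, -164.5]
wrist_force: [0.3, -0.4, -0.5]
opening: 0.0552
grasp_force: 32.4
```

```bash
cat > rel.py <<'E'
from h import *
from scipy.spatial.transform import Rotation as Ro
import sys
np.set_printoptions(precision=4,suppress=True)
# base of tin wrt rack, and tool-frame shift needed; args: reach(TCP below base), xb, hover
off,xb,h=map(float,sys.argv[1:4])
o=get_obs();R=Ro.from_euler("xyz",o["tcp_rot"],degrees=True);e=np.array(o["ee_pos"])
yw=np.radians(105.28);T=np.array([[np.cos(yw),-np.sin(yw),0],[np.sin(yw),np.cos(yw),0],[0,0,1]]);p=np.array([.5465,.1494,0])
b=e-off*R.as_matrix()[:,2];n=T@[np.sin(.384),0,np.cos(.384)]
g=p+T@[xb,0,.07-.404*xb]+h*n
print("q",o["q"],"rot",o["tcp_rot"],"open",o["opening"],o["grasp_force"]);print("base in rack",T.T@(b-p),"normal in tool",R.inv().apply(n),"rackx in tool",R.inv().apply(T[:,0]))
print("shift in tool",R.inv().apply(g-b))
E
python3 rel.py .0238 -.07 .004
```

```text
q [ 21.4994   7.7461   4.2754  89.1303 -22.0202   6.4941] rot [-157.8349   -0.1563 -164.5192] open 0.05519229635761256 32.38586636334958
base in rack [-0.0462  0.0001  0.172 ] normal in tool [ 0.0012 -0.0029 -1.    ] rackx in tool [-0.0035  0.9261 -0.3773]
shift in tool [-0.0003  0.0057  0.0732]
```

Call:
{"method": "servo_tool", "body": {
  "moves": [
    [[0, 0, 0], [0, 0.006, 0.025], 55],
    [[0, 0, 0], [0, 0, 0.025], 55],
    [[0, 0, 0], [0, 0, 0.018], 55],
    [[0, 0, 0], [0, 0, 0.004], 55],
    [[0, 0, 0], [0, 0, 0], 55]
  ]
}}

```text
time: 8.15
ee_pos: [0.5672, 0.0729, 0.0824]
tcp_rot: [-158.1, -0.1, -164.8]
wrist_force: [-0.3, -0.2, -1.0]
opening: 0.0555
grasp_force: 32.4
```

```bash
python3 rel.py .0238 -.07 0; python3 - <<'E'
from h import *
im,d=camera("wrist");im2,d=camera("scene")
cv2.imwrite("pics/w5.png",np.hstack([cv2.resize(im,(400,300)),cv2.resize(im2[110:230,210:370],(400,300))])[:,:,::-1])
E
```

```text
q [ 18.9654   7.6095  -3.2737  80.6781 -21.8768   4.0499] rot [-158.0703   -0.05   -164.7924] open 0.055463470676438885 32.383541876450295
base in rack [-0.0704  0.0001  0.1044] normal in tool [ 0.0013  0.0013 -1.    ] rackx in tool [ 0.0013  0.9276 -0.3735]
shift in tool [-0.0001  0.0026  0.0056]
```

View pics/w5.png

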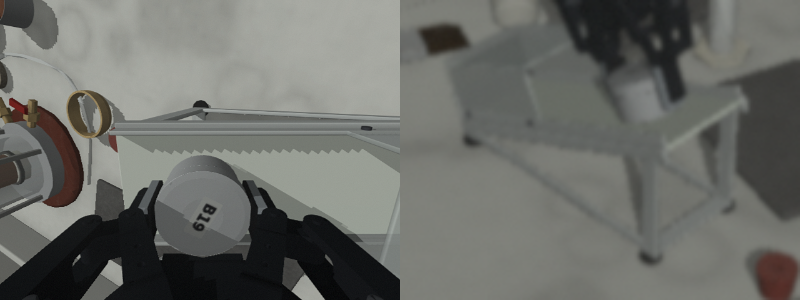

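The wrist view shows tin B19 held at (203,205) inside the lane, parallel to the floor. I'll set it down and release.

Call:
{"method": "servo_tool", "body": {
  "moves": [
    [[0, 0, 0], [0, 0, 0.004], 55],
    [[0, 0, 0], [0, 0, 0], 55],
    [[0, 0, 0], [0, 0, 0], 100],
    [[0, 0, 0], [0, 0, 0], 100],
    [[0, 0, 0], [0, 0, 0], 100],
    [[0, 0, 0], [0, 0, 0], 100],
    [[0, 0, 0], [0, 0, -0.02], 100],
    [[0, 0, 0], [0, 0, -0.03], 100],
    [[0, 0, 0], [0, 0, -0.03], 100],
    [[0, 0, 0], [0, 0, -0.03], 100],
    [[0, 0, 0], [0, 0, 0], 100]
  ]
}}

```text
time: 9.35
ee_pos: [0.5581, 0.1133, 0.1849]
tcp_rot: [-158.0, 0.3, -164.7]
wrist_force: [-0.2, -0.2, 1.0]
opening: 0.0858
grasp_force: 0.0
```

```bash
python3 - <<'E'
from h import *
np.set_printoptions(precision=4,suppress=True)
im,d=camera("top");yw=np.radians(105.28)
for r in mark_of("small_tin_center","top"):
    X=w("top",r["xyz"]);D=X[:2]-[.5465,.1494];print(r["score"],X,"rack",D@[np.cos(yw),np.sin(yw)],D@[-np.sin(yw),np.cos(yw)])
im2,d=camera("scene")
cv2.imwrite("pics/t6.png",np.hstack([cv2.resize(im[150:270,80:240],(400,300)),cv2.resize(im2[110:230,210:370],(400,300))])[:,:,::-1])
E
```

```text
0.76 [0.5353 0.2008 0.0733] rack 0.05256281048032773 -0.0027713949868412562
```

View pics/t6.png

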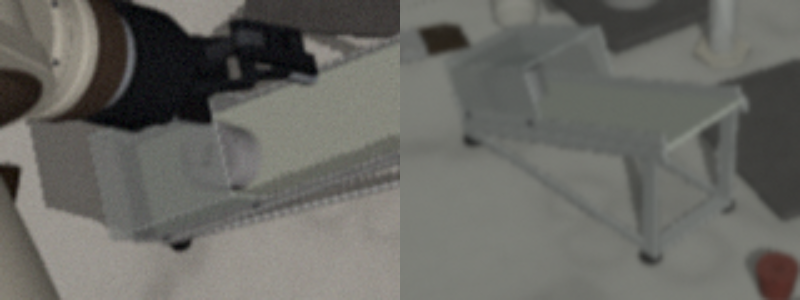

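Seen from above, the tin is at (225,155), at the cover's entrance and probably still sliding. The upper lane is empty. I'll go for the big tin, then check again.

Call:
{"method": "servo_tool", "body": {
  "moves": [
    [[-7.3, 0, 0], [0, 0, 0], 100],
    [[-7.3, 0, 0], [0, 0, 0], 100],
    [[-7.4, 0, 0], [0, 0, 0], 100],
    [[0, 0, 0], [0.038, -0.011, 0], 100],
    [[0, 0, 0], [0.038, -0.011, 0], 100],
    [[0, 0, 0], [0.038, -0.011, 0], 100],
    [[0, 0, 0], [0.012, -0.0435, 0], 100],
    [[0, 0, 0], [0.012, -0.0435, 0], 100],
    [[0, 0, 0], [0.012, -0.0435, 0], 100],
    [[0, 0, 0], [0.012, -0.0435, 0], 100],
    [[0, 0, 0], [0.012, -0.0435, 0], 100],
    [[0, 0, 0], [0.012, -0.0435, 0], 100]
  ]
}}

```text
time: 10.7
ee_pos: [0.4539, -0.2228, 0.1796]
tcp_rot: [179.9, -0.1, -164.8]
wrist_force: [0.4, 0.6, 0.9]
opening: 0.0855
grasp_force: 0.0
```

Call:
{"method": "servo_tool", "body": {
  "moves": [
    [[0, 0, 0], [0.012, -0.0435, 0], 100],
    [[0, 0, 0], [0.012, -0.0435, 0], 100],
    [[0, 0, 0], [0.012, -0.0435, 0], 100],
    [[0, 0, 0], [0.012, -0.0435, 0], 100],
    [[0, 0, 0], [-0.024, -0.0065, 0], 100],
    [[0, 0, 0], [-0.024, -0.0065, 0], 100],
    [[0, 0, 0], [0, 0, 0], 100]
  ]
}}

```text
time: 11.4
ee_pos: [0.5052, -0.4014, 0.1779]
tcp_rot: [179.8, -0.1, -164.7]
wrist_force: [-0.2, -0.5, -0.5]
opening: 0.0859
grasp_force: 0.0
```

```bash
python3 - <<'E'
from h import *
np.set_printoptions(precision=4,suppress=True)
yw=np.radians(105.28)
from scipy.spatial.transform import Rotation as Ro
im,d=camera("top");cv2.imwrite("pics/t7.png",cv2.resize(im[150:300,80:480],(800,300))[:,:,::-1])
for r in mark_of("small_tin_center","top"):
    X=w("top",r["xyz"]);D=X[:2]-[.5465,.1494];print(r["score"],X,"rack",D@[np.cos(yw),np.sin(yw)],D@[-np.sin(yw),np.cos(yw)])
o=get_obs();e=np.array(o["ee_pos"]);R=Ro.from_euler("xyz",o["tcp_rot"],degrees=True)
print(o["time"],e,o["tcp_rot"])
im,d=camera("wrist")
for k in ["big_tin_center","open_tin_center"]:
  for r in mark_of(k,"wrist"): X=w("wrist",r["xyz"]);print(k,r["score"],X,pix("wrist",X))
P=cloud("wrist",d,np.ones_like(d,bool));Q=P[(abs(P[:,2]-.039)<.006)&(np.hypot(P[:,0]-.508,P[:,1]+.401)<.045)]
c=cv2.minEnclosingCircle(Q[:,:2].astype(np.float32));print(c,Q.mean(0),len(Q))
print("shift to (.508,-.401,-.022)",R.inv().apply(np.array([.508,-.401,-.022])-e))
E
```

```text
11.5 [ 0.5036 -0.4011  0.1792] [ 179.8809   -0.1028 -164.7201]
big_tin_center 0.7 [ 0.3965 -0.4164  0.0196] [339.  92.]
big_tin_center 0.66 [ 0.5049 -0.4048  0.0176] [320. 213.]
open_tin_center 0.58 [ 0.4761 -0.2792  0.0171] [452. 217.]
((0.5075663924217224, -0.40102145075798035), 0.03230652958154678) [ 0.5063 -0.4012  0.0395] 3779
shift to (.508,-.401,-.022) [-0.0046 -0.0015  0.2011]
```

View pics/t7.png

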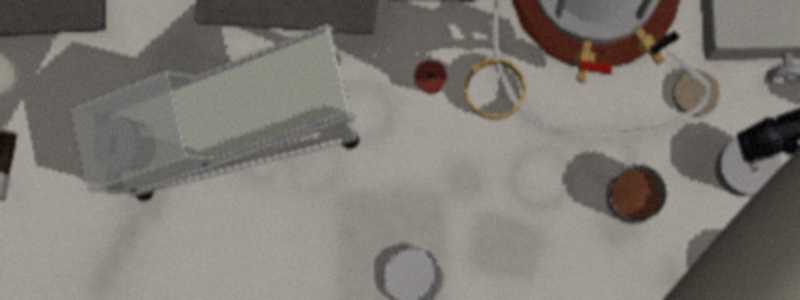

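The small tin now rests under the cover near the stop, at (125,140). The arm is over the grey big tin, so I'll grasp it.

Call:
{"method": "servo_tool", "body": {
  "moves": [
    [[0, 0, 0], [-0.003, -0.001, 0.04], 100],
    [[0, 0, 0], [0, 0, 0.04], 100],
    [[0, 0, 0], [0, 0, 0.04], 100],
    [[0, 0, 0], [0, 0, 0.04], 100],
    [[0, 0, 0], [0, 0, 0.03], 100],
    [[0, 0, 0], [0, 0, 0.011], 100],
    [[0, 0, 0], [0, 0, 0], 60],
    [[0, 0, 0], [0, 0, 0], 60],
    [[0, 0, 0], [0, 0, 0], 60],
    [[0, 0, 0], [0, 0, 0], 60],
    [[0, 0, 0], [0, 0, 0], 60]
  ]
}}

```text
time: 12.75
ee_pos: [0.5082, -0.402, -0.0184]
tcp_rot: [-179.9, 0.1, -164.7]
wrist_force: [-0.3, -0.2, 6.2]
opening: 0.0624
grasp_force: 33.4
```

Call:
{"method": "servo_tool", "body": {
  "moves": [
    [[0, 0, 0], [0, 0, -0.013], 60],
    [[0, 0, 0], [0, 0, -0.04], 60],
    [[0, 0, 0], [0, 0, -0.04], 60],
    [[0, 0, 0], [0, 0, -0.04], 60],
    [[0, 0, 0], [0, 0, -0.042], 60],
    [[0, 0, 0], [0.024, 0.0065, 0], 60],
    [[0, 0, 0], [0.024, 0.0065, 0], 60],
    [[0, 0, 0], [-0.012, 0.0435, 0], 60],
    [[0, 0, 0], [-0.012, 0.0435, 0], 60],
    [[0, 0, 0], [-0.012, 0.0435, 0], 60],
    [[0, 0, 0], [-0.012, 0.0435, 0], 60],
    [[0, 0, 0], [-0.012, 0.0435, 0], 60]
  ]
}}

```text
time: 13.95
ee_pos: [0.4578, -0.1742, 0.1558]
tcp_rot: [-180.0, 0.0, -164.8]
wrist_force: [1.0, 0.2, -1.3]
opening: 0.0616
grasp_force: 33.4
```

Call:
{"method": "servo_tool", "body": {
  "moves": [
    [[0, 0, 0], [-0.012, 0.0435, 0], 60],
    [[0, 0, 0], [-0.012, 0.0435, 0], 60],
    [[0, 0, 0], [-0.012, 0.0435, 0], 60],
    [[0, 0, 0], [-0.012, 0.0435, 0], 60],
    [[0, 0, 0], [-0.012, 0.0435, 0], 60],
    [[0, 0, 0], [-0.037, 0.0055, 0], 60],
    [[0, 0, 0], [-0.037, 0.0055, 0], 60],
    [[0, 0, 0], [-0.037, 0.0055, 0], 60],
    [[7.3, 0, 0], [0, 0, 0], 60],
    [[7.3, 0, 0], [0, 0, 0], 60],
    [[7.4, 0, 0], [0, 0, 0], 60],
    [[0, 0, 0], [0, 0, 0], 60]
  ]
}}

```text
time: 15.15
ee_pos: [0.5607, 0.097, 0.1543]
tcp_rot: [-157.8, -0.1, -164.5]
wrist_force: [-0.3, 0.5, -1.7]
opening: 0.062
grasp_force: 33.6
```

```bash
python3 rel.py .0195 -.07 .004
```

```text
q [ 21.5892   7.7495   4.7572  89.602  -22.0141   6.582 ] rot [-157.8414   -0.1171 -164.511 ] open 0.06200121026467825 33.58210457023233
base in rack [-0.0469  0.0001  0.1723] normal in tool [ 0.0005 -0.0027 -1.    ] rackx in tool [-0.0036  0.9261 -0.3772]
shift in tool [-0.0001  0.0065  0.0733]
```

Call:
{"method": "servo_tool", "body": {
  "moves": [
    [[0, 0, 0], [0, 0.006, 0.025], 60],
    [[0, 0, 0], [0, 0, 0.025], 60],
    [[0, 0, 0], [0, 0, 0.018], 60],
    [[0, 0, 0], [0, 0, 0.005], 60],
    [[0, 0, 0], [0, 0, 0.002], 60],
    [[0, 0, 0], [0, 0, 0], 60]
  ]
}}

```text
time: 15.75
ee_pos: [0.5679, 0.0732, 0.0842]
tcp_rot: [-158.0, 0.1, -164.8]
wrist_force: [1.1, 0.5, -0.2]
opening: 0.0623
grasp_force: 33.6
```

Call:
{"method": "servo_tool", "body": {
  "moves": [
    [[0, 0, 0], [0, 0, 0.001], 60],
    [[0, 0, 0], [0, 0, 0], 100],
    [[0, 0, 0], [0, 0, 0], 100],
    [[0, 0, 0], [0, 0, 0], 100],
    [[0, 0, 0], [0, 0, 0], 100],
    [[0, 0, 0], [0, 0, -0.02], 100],
    [[0, 0, 0], [0, 0, -0.03], 100],
    [[0, 0, 0], [0, 0, -0.03], 100],
    [[0, 0, 0], [0, 0, -0.03], 100],
    [[0, 0, 0], [0, 0, 0], 100]
  ]
}}

```text
time: 16.75
ee_pos: [0.5578, 0.1141, 0.1882]
tcp_rot: [-158.0, 0.3, -164.7]
wrist_force: [0.5, 0.2, 1.0]
opening: 0.0856
grasp_force: 0.0
```

Call:
{"method": "servo_tool", "body": {
  "moves": [
    [[-7.3, 0, 0], [0, 0, -0.01], 100],
    [[-7.3, 0, 0], [0, 0, 0], 100],
    [[-7.4, 0, 0], [0, 0, 0], 100],
    [[0, 0, 0], [0.038, -0.025, 0], 100],
    [[0, 0, 0], [0.038, -0.025, 0], 100],
    [[0, 0, 0], [0.038, -0.025, 0], 100],
    [[0, 0, 0], [0.02, -0.03, 0], 100],
    [[0, 0, 0], [0.02, -0.03, 0], 100],
    [[0, 0, 0], [0, 0, 0], 100],
    [[0, 0, 0], [0, 0, 0], 100]
  ]
}}

```text
time: 17.75
ee_pos: [0.4426, -0.0552, 0.1931]
tcp_rot: [180.0, 0.0, -164.8]
wrist_force: [0.0, -0.4, 0.2]
opening: 0.0852
grasp_force: 0.0
```

```bash
python3 - <<'E'
from h import *
np.set_printoptions(precision=4,suppress=True)
yw=np.radians(105.28)
im,d=camera("top");im2,_=camera("scene");cv2.imwrite("pics/t8.png",np.hstack([cv2.resize(im[150:270,100:260],(400,300)),cv2.resize(im2[110:230,210:370],(400,300))])[:,:,::-1])
for n in ["top","scene"]:
 for k in ["small_tin_center","big_tin_center","open_tin_center"]:
  for r in mark_of(k,n):
    X=w(n,r["xyz"]);D=X[:2]-[.5465,.1494];print(n,k,round(r["score"],2),X,"rack",D@[np.cos(yw),np.sin(yw)],D@[-np.sin(yw),np.cos(yw)])
print(get_obs()["ee_pos"])
E
```

```text
top big_tin_center 0.87 [ 0.3936 -0.418   0.0206] rack -0.5070477301804802 0.2969885686814586
top big_tin_center 0.62 [0.5316 0.2056 0.0705] rack 0.058136747831519356 -0.00040193040660827135
top open_tin_center 0.92 [ 0.4768 -0.2847  0.0162] rack -0.40042111622118265 0.18162576939128316
scene big_tin_center 0.92 [ 0.3903 -0.4209  0.0204] rack -0.5089333244648487 0.3010128159640703
scene big_tin_center 0.59 [0.5336 0.2046 0.064 ] rack 0.05664811344614638 -0.002063540858553191
scene open_tin_center 0.57 [ 0.477  -0.2826  0.0194] rack -0.39838905169051775 0.1809228736404997
[ 0.443  -0.054   0.1933]
```

View pics/t8.png

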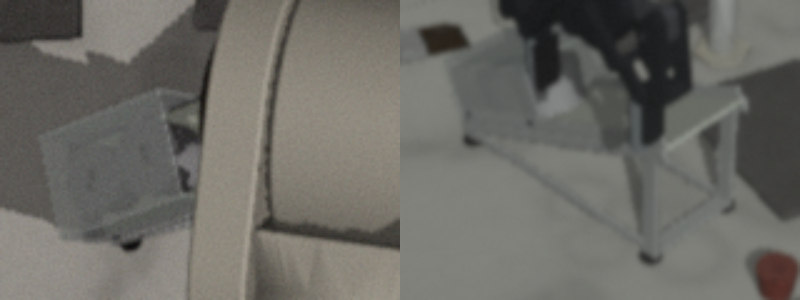

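The big tin (right crop at (555,95)) is under the cover entrance and in its queued position at about x = 57 mm. I'll move the arm clear, let things settle and measure again.

Call:
{"method": "servo_tool", "body": {
  "moves": [
    [[0, 0, 0], [0.015, -0.04, 0], 100],
    [[0, 0, 0], [0.015, -0.04, 0], 100],
    [[0, 0, 0], [0.015, -0.04, 0], 100],
    [[0, 0, 0], [0.015, -0.04, 0], 100],
    [[0, 0, 0], [0.0, 0, 0], 100],
    [[0, 0, 0], [0, 0, 0], 100],
    [[0, 0, 0], [0, 0, 0], 100],
    [[0, 0, 0], [0, 0, 0], 100],
    [[0, 0, 0], [0, 0, 0], 100],
    [[0, 0, 0], [0, 0, 0], 100]
  ]
}}

```text
time: 19.15
ee_pos: [0.4273, -0.2241, 0.1936]
tcp_rot: [-180.0, 0.0, -164.7]
wrist_force: [-0.7, 0.6, 0.6]
opening: 0.0851
grasp_force: 0.0
```

```bash
python3 - <<'E'
from h import *
np.set_printoptions(precision=4,suppress=True)
yw=np.radians(105.28)
for n in ["top","scene"]:
 camera(n)
 for k in ["small_tin_center","big_tin_center","open_tin_center","flow_rack"]:
  for r in mark_of(k,n):
    X=w(n,r["xyz"]);D=X[:2]-[.5465,.1494];print(n,k,round(r["score"],2),X,"rack",D@[np.cos(yw),np.sin(yw)],D@[-np.sin(yw),np.cos(yw)])
E
```

```text
top big_tin_center 0.7 [0.532  0.2029 0.0706] rack 0.05542290039556806 -0.00011340487868584728
top flow_rack 0.69 [0.5437 0.1494 0.0045] rack 0.0007897455043693695 0.002738574783160985
scene big_tin_center 0.86 [ 0.3915 -0.4213  0.0197] rack -0.5096642751223586 0.2999084116222531
scene big_tin_center 0.62 [0.5321 0.204  0.0682] rack 0.056436458914101824 -0.0004591543680455487
scene open_tin_center 0.73 [ 0.474  -0.2836  0.0189] rack -0.39853220659867394 0.18406515245126692
```

```bash
python3 -c "
from workcell import *
print(job_done())"
```

```text
the job is handed in; nothing more can be done
None
```

I handed the job in at about 19 s: the small tin went in first and should be at the stop, with the big tin at rest behind it (measured at x ≈ 56 mm) and the open tin where it was. I inferred the small tin's final spot from an earlier picture and the big tin's position, since the networks no longer found it under the cover, and the hand-in returned no verdict.

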